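Load the last onion and put the lid on the crock

ROBOT

A 7-joint arm with a two-finger parallel gripper is mounted at the origin on the work surface. World frame = base frame: x ahead of the robot, y to its left, z up, the work surface at z = 0. Lengths are in mm, angles in rad, forces in N, time in s.
With the tool pointing down it reaches from about 400 to 850 mm from the base axis. Payload 10.4 kg.
Tool frame: the origin (TCP) lies at the very end of the fingers, on their centre line; the grasp point (between the pads) lies 19 mm behind it; z points along the fingers, y is the line along which they close (so a half turn about z gives the same grasp; the last joint's range is limited). The gripper opens to 87 mm and grips with 3 to 60 N. Pads are 19 mm wide; open, the fingers measure 117 mm over their backs; the gripper's body (75 mm by 190 mm) begins 51 mm behind the grasp point.
Start: joints at [1.212, 0.332, -0.065, 1.46, 0.022, 1.35, -0.088], TCP at [205.975, -590.107, 222.576] pointing down, gripper open.
Joint ranges: [-2.6, 2.6], [-0.5, 2.12], [-1.47, 1.34], [0.16, 2.42], [-1.27, 4.41], [0.06, 2.06], [-2.6, 2.6]. Speed limits (rad/s): [2.22, 2.22, 2.79, 2.79, 3.14, 3.14, 3.14].

INTERFACE

Orientations are given as a unit quaternion [x, y, z, w].
In Python, from plant import observe, grab_frame, close_job gives the robot as it stands.
- The arm moves only by the tool play_rows, never from a script. Its argument "plan" is text: rows parted by semicolons, each of 7 numbers parted by spaces: the closure, from 0 (fully open) to 1 (shut), then the shift along the tool's x, y, z in m, then the turn, a rotation vector about the tool's x, y, z in degrees. A call has exactly 10 rows; each row shifts and turns the commanded pose from where the row before left it, along the tool's axes as they then stand; what a row does not reach is not made up. A row lasts 1/10 s, in which the tool goes at most 50 mm and 8.59 degrees, less where a joint would pass 70% of its speed; a pose out of reach is approached as far as the arm can. A call with a gripper value outside its range is refused whole. The fingers move at their own pace and stop on an object; the grip force is fixed at half the most. Time passes only in rows, so rows that do not move let the fingers close, or fill a call up. It gives the time, the measured TCP pose, the force, the opening and the grip force at its end, in the units of the state.
- observe(): the state, without advancing time (a new reading comes with each control period).
- grab_frame(name): name is "scene" or "top"; returns a dict with "frame" (400x640x3 uint8, red, green, blue), "depth" (400x640 float32, mm along the optical axis (not along the pixel's ray), 0 where there is no reading), "vertical_fov" (degrees; the focal length in pixels is half the picture's height over the tangent of half this angle, whatever the lens; pixels are square), "cx", "cy" (the principal point, pixels), "world_from_camera" (4x4, takes a point from camera to world coordinates). Camera axes: x right, y down, z forward; pixel columns grow to the right and rows downward; lengths in mm; the calibration is good to about 2 mm. A picture is of the moment at which its call begins.
- close_job(): hands the job in; it is judged then, once.
The state is a dict: "t": time; "q": joint angles; "joint_vel": joint speeds; "effort": joint torques, N m; "position": TCP position; "ee_rot": TCP orientation; "ft_force": force on the tool from outside, world axes, zero at the start; "moment": the same for the moment, N m; "width": finger opening in mm; "finger_force": force on a finger pad.
Only numpy, scipy, OpenCV 4.12 (cv2) and the standard library are available. Lean on these libraries where they do the work, as an engineer would, in place of code of your own. Each camera call takes 0.05 s, during which the arm holds its last target. There are 200 camera calls.

TASK

Put the loose onion into the wide stoneware crock with the other onions, then close that crock with the wooden lid that fits it, seated level and fully home. Leave the smaller lid where it lies.

Things in the scene. Friction and masses are not known exactly. Their poses are not given: they have to be found in the camera images.
- crock: The wide white stoneware crock, open at the top, three onions on its floor (up to 50 mm high). Round: 124 mm outside diameter, 112 inside, 120 tall, floor 6 thick. Heavy, does not move. Origin: centre of its underside, on the worktop; z up. Yaw is of no matter. (The narrower empty crock nearby, 90 mm in diameter, 100 tall, is not needed.)
- onion: The small loose brown onion standing on the worktop: round, 44 mm across at its widest, 44 mm tall with its short tip, flat foot of 24 mm diameter, about 50 g. Origin: its middle, 21 mm above its foot; z up towards the tip. Yaw is of no matter.
- lid: Larger of two round wooden lids, right way up on the worktop, about 220 g. From below: tapered plug 16 mm deep (82 mm diameter at the bottom, 106 at the top), flange 128 mm in diameter, 8 mm thick, central upright cylindrical knob 26 mm in diameter, 34 tall (top 58 mm up). Origin: centre of the underside, z up. Home on the crock, flange on rim, its origin is 104 mm above the crock's.
- small_lid: The smaller wooden lid (flange 94 mm in diameter, same shape, knob 22 mm in diameter, 58 mm tall in all), lying on the worktop, not needed. Origin: centre of its underside.
Not all that is in view belongs to the job. What is shaped like the crock but green or pink is not meant.

How it is judged:
By the outcome, as a careful person would: the job done as asked, in the order asked, and still so for the second after the job is handed in, with the robot touching nothing.
It also fails if it takes over 59 s, if anything falls off the work surface, if the arm or the gripper's body presses on something with over 40 N, if the wrist force passes 120 N, or if a joint passes its speed limit or range.

## Working session

There is one attempt and no reset: what is moved stays moved. The work goes in short steps, Python scripts to look and compute and a tool call to move; the robot and the scene stay as the last step left them, time stands still between calls to the robot, and variables do not carry over. Pictures are saved under pics/ and viewed, at most 10 in all, crops included, and the job is handed in when it is done.

Besides the shell and the picture viewer there is one more tool, called after "Call:" as a command line: name --argument value ..., lists and objects as JSON in quotes. play_rows: Moves the arm, as the interface text tells. Its arguments: {"type":"object","properties":{"plan":{"type":"string"}},"required":["plan"]}

```bash
mkdir -p pics
cat > h.py <<'E'
import numpy as np, cv2
from plant import observe, grab_frame, close_job
def get(name, png=None):
    d=grab_frame(name)
    f=d["frame"]
    if png: cv2.imwrite("pics/"+png, cv2.cvtColor(f,cv2.COLOR_RGB2BGR))
    return d
def ray(d,u,v):
    F=200/np.tan(np.radians(d["vertical_fov"])/2); T=np.array(d["world_from_camera"])
    r=T[:3,:3]@np.array([(u-d["cx"])/F,(v-d["cy"])/F,1]); return T[:3,3],r
def onz(d,u,v,z):
    o,r=ray(d,u,v); return o+r*(z-o[2])/r[2]
def pts(d):
    F=200/np.tan(np.radians(d["vertical_fov"])/2); T=np.array(d["world_from_camera"])
    v,u=np.mgrid[0:400,0:640]; Z=d["depth"].astype(float)
    P=np.stack([(u-d["cx"])/F*Z,(v-d["cy"])/F*Z,Z],-1)
    W=P@T[:3,:3].T+T[:3,3]; W[Z==0]=np.nan; return W
E
python3 - <<'E'
from h import *
for n in ("scene","top"):
    d=get(n,n+"0.png"); print(n,d["vertical_fov"],d["cx"],d["cy"],np.round(d["world_from_camera"],3).tolist())
s=observe(); print(s)
E
```

```text
scene 50.2633671538013 332.65253285652767 201.9567880118625 [[0.778, 0.473, -0.414, 1054.429], [0.628, -0.572, 0.528, -630.298], [0.013, -0.671, -0.742, 814.411], [0.0, 0.0, 0.0, 1.0]]
top 55.21967660332005 320.92530072343885 193.55124922625473 [[-0.016, -0.993, 0.12, 502.518], [-1.0, 0.017, 0.014, -91.07], [-0.016, -0.119, -0.993, 880.59], [0.0, 0.0, 0.0, 1.0]]
{'t': 0.1, 'q': array([ 1.21241784,  0.33281546, -0.06471418,  1.46083509,  0.02160093,
        1.3499252 , -0.08849069]), 'joint_vel': array([-0.00074235, -0.00114784, -0.00030261, -0.00177764, -0.00087462,
        0.00044845, -0.00090573]), 'effort': array([ 2.72757388e-03, -6.24546647e+01,  2.55251251e-02, -3.90715849e+01,
       -6.14262745e-02,  3.66124290e-02,  8.61732292e-05]), 'position': array([ 205.83010249, -589.76746321,  221.83992937]), 'ee_rot': array([ 9.85935987e-01,  1.67122154e-01, -1.34410036e-04, -6.29581567e-04]), 'ft_force': array([-0.40783657, -0.232657  ,  0.40628536]), 'moment': array([-0.017008  ,  0.01619388,  0.04645229]), 'finger_force': 0.0, 'width': 86.84658730857505}
```

View pics/scene0.png

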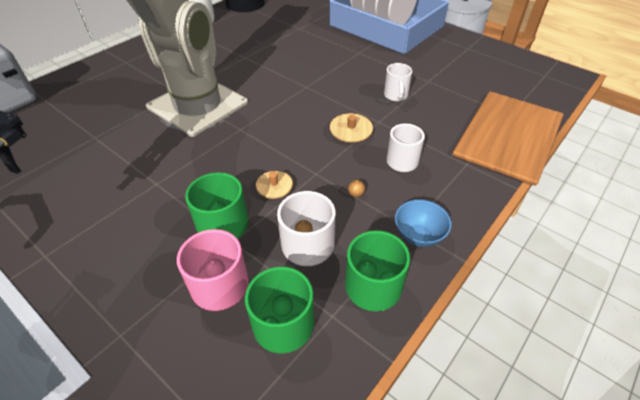

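View pics/top0.png

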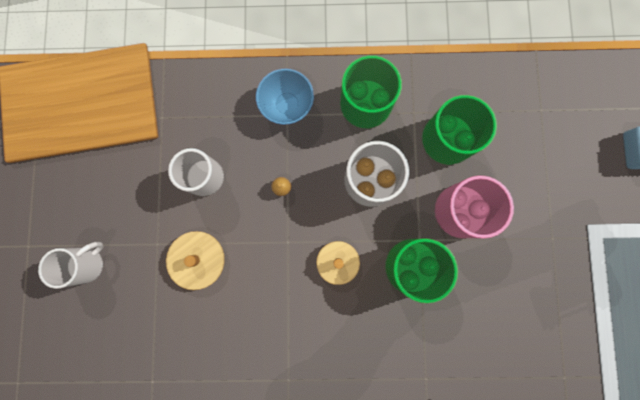

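The scene shows the white wide crock at top (377,174) with onions inside. Candidates for the crock are the narrow white one at (195,172), green ones at (371,90), (460,130) and (423,270), and pink at (475,208). I choose the wide white one. The loose onion is at (281,186); the others are inside the crock. For the lid, the choice is the larger at (195,261) over the small one at (338,263).

```bash
cat > meas.py <<'E'
from h import *
def circ(P):
    A=np.c_[2*P[:,:2],np.ones(len(P))]; s=np.linalg.lstsq(A,(P[:,:2]**2).sum(1),rcond=None)[0]
    return s[:2],np.sqrt(s[2]+s[0]**2+s[1]**2)
def blob(d,m,z,near):
    m=cv2.morphologyEx(m.astype(np.uint8)*255,cv2.MORPH_OPEN,np.ones((3,3)))
    cs,_=cv2.findContours(m,cv2.RETR_EXTERNAL,cv2.CHAIN_APPROX_NONE)
    cs=[c for c in cs if cv2.contourArea(c)>60]
    c=min(cs,key=lambda c:np.hypot(*(c[:,0].mean(0)-near)))
    P=np.array([onz(d,u,v,z) for u,v in cv2.convexHull(c)[:,0]])
    return c,circ(P)
E
python3 - <<'E'
from meas import *
d=get("top"); f=d["frame"]; h=cv2.cvtColor(f,cv2.COLOR_RGB2HSV); W=pts(d)
H,S,V=[h[...,i].astype(int) for i in range(3)]
wood=(H>8)&(H<32)&(S>80)&(V>70)
for n,z,p in (("onion",21,(281,186)),("lid",24,(195,261)),("small",24,(338,263))):
    c,r=blob(d,wood,z,p); print(n,np.round(r[0],1),round(r[1],1),cv2.boundingRect(c))
# by depth
def near(x,y,R): return np.hypot(W[...,0]-x,W[...,1]-y)<R
for n,p in (("crock",(377,174)),("narrow",(195,172)),("onion",(281,186)),("lid",(195,261)),("small",(338,263)),("bowl",(285,97)),("g1",(371,90)),("g2",(460,130)),("pink",(475,208)),("g3",(423,270))):
    c=onz(d,*p,100 if n in("crock","narrow","g1","g2","pink","g3") else 22)
    q=W[near(c[0],c[1],90)]; zt=np.nanpercentile(q[:,2],99.5)
    if n in("crock","g1","g2","g3","pink"): k=q[(q[:,2]>113)]
    elif n=="narrow": k=q[q[:,2]>94]
    elif n in("lid","small"): k=q[(q[:,2]>19)&(q[:,2]<29)]
    else: k=q[q[:,2]>10]
    print(n,"zmax",round(zt,1),"mid",np.round((k[:,:2].min(0)+k[:,:2].max(0))/2,1),"ext",np.round(np.ptp(k[:,:2],axis=0),1),len(k))
v=f[150:300,140:430]; cv2.imwrite("pics/crop.png",cv2.resize(v[...,::-1],None,fx=2.7,fy=2.7,interpolation=cv2.INTER_CUBIC))
E
```

```text
onion [624.4  11.7] 22.5 (271, 177, 21, 19)
lid [461.9 204.2] 65.6 (165, 231, 60, 60)
small [ 451.5 -113.7] 48.5 (316, 241, 45, 44)
crock zmax 122.4 mid [ 638.5 -194.2] ext [122.8 121.7] 601
narrow zmax 101.7 mid [652.4 193.2] ext [87.6 90.7] 418
onion zmax 40.0 mid [624.6  12.6] ext [41.2 42.3] 286
lid zmax 59.3 mid [461.4 204.8] ext [125.3 127.8] 2442
small zmax 59.3 mid [ 451.9 -113.2] ext [90.  90.8] 1330
bowl zmax 57.0 mid [8.246e+02 3.000e-01] ext [128.2 126.7] 1960
g1 zmax 121.9 mid [ 821.8 -186.7] ext [122.5 122.4] 599
g2 zmax 122.2 mid [ 732.4 -375.9] ext [123.6 123.5] 662
pink zmax 122.6 mid [ 563.5 -397.2] ext [121.8 124.6] 696
g3 zmax 122.8 mid [ 440.2 -280.2] ext [121.1 123.1] 692
```

View pics/crop.png

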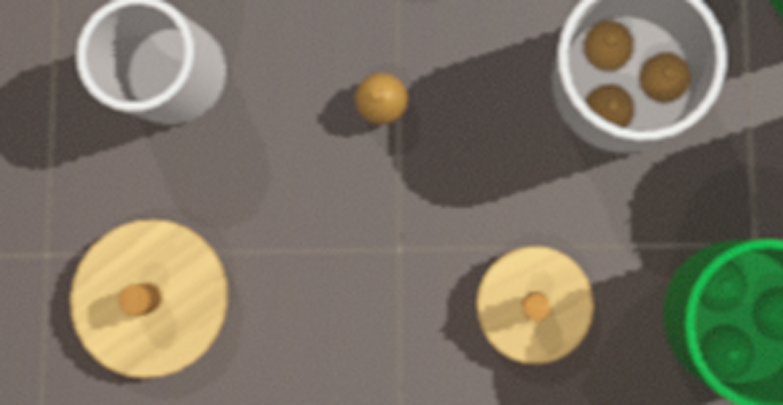

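The crop confirms the choices: upright loose onion, wide white crock with three onions, larger lid at left. The measured sizes agree (41-45, 122 and 126-131 mm).

```bash
cat > to.py <<'E'
import sys,numpy as np
from plant import observe
from scipy.spatial.transform import Rotation as R
s=observe(); r=R.from_quat(s["ee_rot"]); t=np.array([float(a) for a in sys.argv[1:4]])
print("t",s["t"],"pos",np.round(s["position"],1),"tool shift mm",np.round(r.inv().apply(t-s["position"]),1),
 "untilt rotvec deg",np.round((r.inv()*R.from_rotvec([0,0,0])*R.from_matrix(np.c_[[c:=np.cos(a:=np.arctan2(*r.as_matrix()[[1,0],0])),si:=np.sin(a),0],[si,-c,0],[0,0,-1]])).as_rotvec(degrees=True),2),
 "F",np.round(s["ft_force"],1),"w",round(s["width"],1))
E
python3 to.py 624.5 12 130
```

```text
t 0.15 pos [ 205.9 -589.8  222. ] tool shift mm [ 593.6 -430.1   92.4] untilt rotvec deg [-0.06  0.   -0.  ] F [0.6 0.7 0.9] w 86.8
```

Call:
play_rows --plan "0 0.0297 -0.0215 0 0 0 0;0 0.0297 -0.0215 0 0 0 0;0 0.0297 -0.0215 0 0 0 0;0 0.0297 -0.0215 0 0 0 0;0 0.0297 -0.0215 0 0 0 0;0 0.0297 -0.0215 0 0 0 0;0 0.0297 -0.0215 0 0 0 0;0 0.0297 -0.0215 0 0 0 0;0 0.0297 -0.0215 0 0 0 0;0 0.0297 -0.0215 0 0 0 0"

```text
t: 1.15
position: [416.0, -287.9, 222.5]
ee_rot: [0.986, 0.167, -0.0, 0.0]
ft_force: [0.3, -0.1, -0.8]
width: 87.2
finger_force: 0.0
```

Call:
play_rows --plan "0 0.0297 -0.0215 0.009 0 0 0;0 0.0297 -0.0215 0.009 0 0 0;0 0.0297 -0.0215 0.009 0 0 0;0 0.0297 -0.0215 0.009 0 0 0;0 0.0297 -0.0215 0.009 0 0 0;0 0.0297 -0.0215 0.009 0 0 0;0 0.0297 -0.0215 0.009 0 0 0;0 0.0297 -0.0215 0.009 0 0 0;0 0.0297 -0.0215 0.009 0 0 0;0 0.0297 -0.0215 0.009 0 0 0"

```text
t: 2.15
position: [625.7, 12.7, 131.9]
ee_rot: [0.986, 0.167, -0.0, 0.0]
ft_force: [0.0, -1.3, 0.9]
width: 87.0
finger_force: 0.0
```

```bash
python3 to.py 624.5 12 4
```

```text
t 2.15 pos [625.7  12.7 131.9] tool shift mm [ -1.3   0.3 127.9] untilt rotvec deg [0.   0.02 0.  ] F [ 0.  -1.3  0.9] w 87.0
```

Call:
play_rows --plan "0 -0.001 0 0.02 0 0 0;0 0 0 0.02 0 0 0;0 0 0 0.02 0 0 0;0 0 0 0.018 0 0 0;0 0 0 0.015 0 0 0;0 0 0 0.012 0 0 0;0 0 0 0.01 0 0 0;0 0 0 0.007 0 0 0;0 0 0 0.003 0 0 0;0 0 0 0 0 0 0"

```text
t: 3.15
position: [624.2, 11.3, 7.5]
ee_rot: [0.986, 0.167, -0.0, 0.0]
ft_force: [0.2, -0.8, 0.8]
width: 87.3
finger_force: 0.0
```

Call:
play_rows --plan "0.2 0 0 0 0 0 0;0.4 0 0 0 0 0 0;0.6 0 0 0 0 0 0;0.8 0 0 0 0 0 0;0.8 0 0 0 0 0 0;0.8 0 0 0 0 0 0;0.8 0 0 0 0 0 0;0.8 0 0 0 0 0 0;0.8 0 0 0 0 0 0;0.8 0 0 0 0 0 0"

```text
t: 4.15
position: [624.2, 11.3, 7.6]
ee_rot: [0.986, 0.167, 0.0, 0.0]
ft_force: [-1.3, 0.4, 2.1]
width: 42.0
finger_force: 30.0
```

Call:
play_rows --plan "0.8 0 0 -0.005 0 0 0;0.8 0 0 -0.01 0 0 0;0.8 0 0 -0.015 0 0 0;0.8 0 0 -0.02 0 0 0;0.8 0 0 -0.025 0 0 0;0.8 0 0 -0.025 0 0 0;0.8 0 0 -0.025 0 0 0;0.8 0 0 -0.02 0 0 0;0.8 0 0 -0.015 0 0 0;0.8 0 0 -0.005 0 0 0"

```text
t: 5.15
position: [625.0, 11.5, 175.1]
ee_rot: [0.986, 0.167, 0.002, 0.0]
ft_force: [0.7, -0.2, -0.8]
width: 42.0
finger_force: 30.0
```

```bash
python3 to.py 638.5 -194 175
python3 - <<'E'
from h import *
d=get("scene","lift.png"); W=pts(d); f=d["frame"]; h=cv2.cvtColor(f,cv2.COLOR_RGB2HSV)
m=(h[...,0]>8)&(h[...,0]<22)&(h[...,1]>110)&(np.hypot(W[...,0]-624,W[...,1]-11)<45)&(W[...,2]>100)
print(m.sum(), np.round(np.nanmean(W[m],0),1), np.round(np.nanmin(W[m],0),1))
t=get("top"); W=pts(t); h=cv2.cvtColor(t["frame"],cv2.COLOR_RGB2HSV)
# onions inside the crock and floor
m=(np.hypot(W[...,0]-638.5,W[...,1]+194)<52)&(W[...,2]<100)&(h[...,0]>8)&(h[...,0]<22)&(h[...,1]>110)
n,l,st,ce=cv2.connectedComponentsWithStats(m.astype(np.uint8))
for i in range(1,n):
    if st[i,4]>20: print(st[i,4],np.round(np.nanmean(W[l==i],0),1),np.round(np.nanmax(W[l==i][:,2]),1))
E
```

```text
t 5.15 pos [625.   11.5 175.1] tool shift mm [-54.9 198.4   0.2] untilt rotvec deg [ 0.07 -0.17 -0.  ] F [ 0.7 -0.2 -0.8] w 42.0
79 [641.9  15.  216.2] [612.9 -23.  175.6]
229 [ 663.  -178.3   41.1] 52.4
230 [ 635.4 -223.8   41.5] 53.0
162 [ 613.5 -179.5   43. ] 51.7
```

Call:
play_rows --plan "0.8 -0.003 0.01 0 0 0 0;0.8 -0.005 0.02 0 0 0 0;0.8 -0.007 0.025 0 0 0 0;0.8 -0.007 0.025 0 0 0 0;0.8 -0.007 0.025 0 0 0 0;0.8 -0.007 0.025 0 0 0 0;0.8 -0.007 0.025 0 0 0 0;0.8 -0.006 0.02 0 0 0 0;0.8 -0.004 0.015 0 0 0 0;0.8 -0.002 0.008 0 0 0 0"

```text
t: 6.25
position: [636.8, -196.0, 171.5]
ee_rot: [0.986, 0.166, -0.001, -0.0]
ft_force: [-0.4, 0.1, -0.6]
width: 41.9
finger_force: 30.0
```

```bash
python3 to.py 638 -194 63
```

```text
t 6.25 pos [ 636.8 -196.   171.5] tool shift mm [  1.9  -1.4 108.5] untilt rotvec deg [-0.02  0.09 -0.  ] F [-0.4  0.1 -0.6] w 41.9
```

Call:
play_rows --plan "0.8 0.002 -0.001 0.01 0 0 0;0.8 0 0 0.018 0 0 0;0.8 0 0 0.018 0 0 0;0.8 0 0 0.018 0 0 0;0.8 0 0 0.015 0 0 0;0.8 0 0 0.012 0 0 0;0.8 0 0 0.008 0 0 0;0.8 0 0 0.005 0 0 0;0.8 0 0 0.003 0 0 0;0.8 0 0 0 0 0 0"

```text
t: 7.25
position: [639.1, -192.2, 65.6]
ee_rot: [0.986, 0.167, 0.0, 0.0]
ft_force: [0.6, 0.3, -0.2]
width: 42.1
finger_force: 30.0
```

Call:
play_rows --plan "0.5 0 0 0 0 0 0;0.4 0 0 0 0 0 0;0.35 0 0 0 0 0 0;0.35 0 0 0 0 0 0;0.35 0 0 0 0 0 0;0.35 0 0 -0.01 0 0 0;0.35 0 0 -0.02 0 0 0;0.35 0 0 -0.025 0 0 0;0.35 0 0 -0.025 0 0 0;0.35 0 0 -0.025 0 0 0"

```text
t: 8.25
position: [639.1, -192.1, 172.5]
ee_rot: [0.986, 0.167, 0.0, 0.0]
ft_force: [0.4, -0.3, 0.3]
width: 56.5
finger_force: 0.0
```

```bash
python3 to.py 461.5 204.5 120
```

```text
t 8.25 pos [ 639.1 -192.1  172.5] tool shift mm [ -37.  -433.    52.3] untilt rotvec deg [ 0.02 -0.04 -0.  ] F [ 0.4 -0.3  0.3] w 56.5
```

Call:
play_rows --plan "0.3 -0.001 -0.015 0 0 0 0;0.2 -0.002 -0.025 0 0 0 0;0.1 -0.003 -0.03 0 0 0 0;0 -0.003 -0.03 0 0 0 0;0 -0.003 -0.03 0 0 0 0;0 -0.003 -0.03 0 0 0 0;0 -0.003 -0.03 0 0 0 0;0 -0.002 -0.03 0 0 0 0;0 -0.002 -0.025 0 0 0 0;0 -0.002 -0.025 0 0 0 0"

```text
t: 9.25
position: [526.3, 56.3, 170.6]
ee_rot: [0.986, 0.168, -0.0, 0.0]
ft_force: [1.1, 0.5, 0.4]
width: 87.0
finger_force: 0.0
```

```bash
python3 to.py 461.5 204.5 120
python3 - <<'E'
from h import *
t=get("top","after.png"); W=pts(t)
h=cv2.cvtColor(t["frame"],cv2.COLOR_RGB2HSV)
br=(h[...,0]>8)&(h[...,0]<22)&(h[...,1]>110)
q=(np.hypot(W[...,0]-638.5,W[...,1]+194)<50)&br
print("crock brown px",q.sum(),"top z",np.nanpercentile(W[q][:,2],[50,99.5]))
# lid knob top
k=W[(np.hypot(W[...,0]-461.5,W[...,1]-204.5)<30)&(W[...,2]>50)]
print("knob",len(k),np.round((k.min(0)+k.max(0))/2,1) if len(k) else 0,np.round(np.ptp(k,axis=0),1))
im=t["frame"][120:300,140:440]; cv2.imwrite("pics/after.png",cv2.resize(im[...,::-1],None,fx=2.6,fy=2.6,interpolation=cv2.INTER_CUBIC))
E
```

```text
t 9.25 pos [526.3  56.3 170.6] tool shift mm [ -12.2 -161.3   50.5] untilt rotvec deg [0.02 0.01 0.  ] F [1.1 0.5 0.4] w 87.0
crock brown px 790 top z [45.78681396 81.24076547]Traceback (most recent call last):
  File "<stdin>", line 9, in <module>
    return _methods._ptp(a, axis=axis, out=out, **kwargs)
           ~~~~~~~~~~~~~^^^^^^^^^^^^^^^^^^^^^^^^^^^^^^^^^
    umr_maximum(a, axis, None, out, keepdims),
    ~~~~~~~~~~~^^^^^^^^^^^^^^^^^^^^^^^^^^^^^^
ValueError: zero-size array to reduction operation maximum which has no identity
```

View pics/after.png

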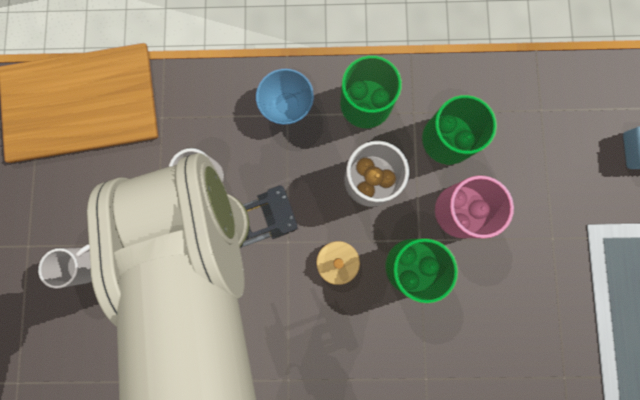

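The view shows the onion in the crock at (375,174), resting on the other three, top 81 mm high and below the plug. The arm hides the lid here.

Call:
play_rows --plan "0 -0.001 -0.02 0.003 0 0 0;0 -0.002 -0.025 0.005 0 0 0;0 -0.002 -0.025 0.007 0 0 0;0 -0.002 -0.025 0.007 0 0 0;0 -0.002 -0.025 0.007 0 0 0;0 -0.001 -0.018 0.007 0 0 0;0 -0.001 -0.012 0.007 0 0 0;0 -0.001 -0.007 0.005 0 0 0;0 0 -0.003 0.002 0 0 0;0 0 0 0 0 0 0"

```text
t: 10.3
position: [463.2, 201.8, 120.4]
ee_rot: [0.986, 0.167, -0.0, 0.0]
ft_force: [0.1, 0.6, 0.6]
width: 87.2
finger_force: 0.0
```

```bash
python3 to.py 461.5 204.5 28
python3 - <<'E'
from meas import *
d=get("scene","lidlook.png"); W=pts(d); h=cv2.cvtColor(d["frame"],cv2.COLOR_RGB2HSV)
R=np.hypot(W[...,0]-461.5,W[...,1]-204.5)
k=W[(R<40)&(W[...,2]>54)&(W[...,2]<62)]; print("knobtop",len(k),np.round(np.nanmean(k,0),1),np.round(np.ptp(k,axis=0),1) if len(k) else 0)
k=W[(R<75)&(W[...,2]>20)&(W[...,2]<28)]; print("flange",len(k),np.round((k.min(0)+k.max(0))/2,1),np.round(np.ptp(k,axis=0),1),k[:,2].mean())
im=d["frame"][50:200,230:430]; cv2.imwrite("pics/lidlook.png",cv2.resize(im[...,::-1],None,fx=3.5,fy=3.5,interpolation=cv2.INTER_CUBIC))
E
```

```text
t 10.3 pos [463.2 201.8 120.4] tool shift mm [-0.7 -3.1 92.4] untilt rotvec deg [0.01 0.02 0.  ] F [0.1 0.6 0.6] w 87.2
knobtop 48 [464.5 201.7  58.6] [26.5 25.3  7.8]
flange 770 [463.3 203.   24. ] [129.4 127.7   8. ] 25.376947325320454
```

View pics/lidlook.png

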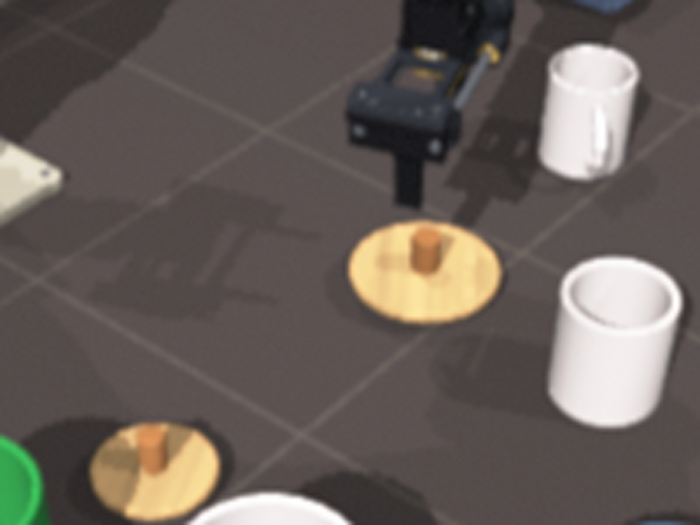

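The crop shows the fingers over the larger lid's knob (knob at scene (352,121)); both views agree to 2 mm. Going down.

Call:
play_rows --plan "0 0 -0.002 0.01 0 0 0;0 0 0 0.015 0 0 0;0 0 0 0.015 0 0 0;0 0 0 0.015 0 0 0;0 0 0 0.012 0 0 0;0 0 0 0.01 0 0 0;0 0 0 0.007 0 0 0;0 0 0 0.005 0 0 0;0 0 0 0.002 0 0 0;0 0 0 0 0 0 0"

```text
t: 11.35
position: [462.8, 203.9, 29.6]
ee_rot: [0.986, 0.167, 0.0, 0.0]
ft_force: [0.2, 0.8, 0.4]
width: 87.0
finger_force: 0.0
```

Call:
play_rows --plan "0.2 0 0 0 0 0 0;0.4 0 0 0 0 0 0;0.6 0 0 0 0 0 0;0.8 0 0 0 0 0 0;1 0 0 0 0 0 0;1 0 0 0 0 0 0;1 0 0 0 0 0 0;1 0 0 0 0 0 0;1 0 0 0 0 0 0;1 0 0 0 0 0 0"

```text
t: 12.35
position: [462.7, 203.9, 29.5]
ee_rot: [0.986, 0.167, 0.0, 0.0]
ft_force: [0.9, -0.1, 0.1]
width: 25.4
finger_force: 30.0
```

Call:
play_rows --plan "1 0 0 -0.003 0 0 0;1 0 0 -0.007 0 0 0;1 0 0 -0.013 0 0 0;1 0 0 -0.02 0 0 0;1 0 0 -0.025 0 0 0;1 0 0 -0.028 0 0 0;1 0 0 -0.028 0 0 0;1 0 0 -0.025 0 0 0;1 0 0 -0.015 0 0 0;1 0 0 -0.006 0 0 0"

```text
t: 13.35
position: [463.2, 204.2, 201.4]
ee_rot: [0.986, 0.167, 0.001, 0.0]
ft_force: [0.4, -0.4, -2.1]
width: 25.1
finger_force: 30.0
```

```bash
python3 to.py 638.5 -194 200
```

```text
t 13.35 pos [463.2 204.2 201.4] tool shift mm [ 34.3 433.7   1.6] untilt rotvec deg [ 0.02 -0.14 -0.  ] F [ 0.4 -0.4 -2.1] w 25.1
```

Call:
play_rows --plan "1 0 0.005 0 0 0 0;1 0.001 0.01 0 0 0 0;1 0.001 0.018 0 0 0 0;1 0.002 0.025 0 0 0 0;1 0.002 0.025 0 0 0 0;1 0.002 0.025 0 0 0 0;1 0.002 0.025 0 0 0 0;1 0.002 0.025 0 0 0 0;1 0.002 0.025 0 0 0 0;1 0.002 0.025 0 0 0 0"

```text
t: 14.35
position: [546.1, 10.5, 198.0]
ee_rot: [0.986, 0.167, -0.001, -0.0]
ft_force: [-0.6, 0.1, -2.7]
width: 25.1
finger_force: 30.0
```

Call:
play_rows --plan "1 0.002 0.025 0 0 0 0;1 0.002 0.025 0 0 0 0;1 0.002 0.025 0 0 0 0;1 0.002 0.025 0 0 0 0;1 0.002 0.025 0 0 0 0;1 0.002 0.025 0 0 0 0;1 0.002 0.025 0 0 0 0;1 0.002 0.018 0 0 0 0;1 0.001 0.012 0 0 0 0;1 0.001 0.007 0 0 0 0"

```text
t: 15.35
position: [632.7, -183.1, 198.1]
ee_rot: [0.986, 0.166, -0.001, -0.0]
ft_force: [-0.4, 0.9, -2.8]
width: 25.0
finger_force: 30.0
```

```bash
python3 to.py 638.5 -194 136
python3 - <<'E'
from meas import *
d=get("scene","over.png"); W=pts(d); s=observe(); p=s["position"]
R=np.hypot(W[...,0]-p[0],W[...,1]-p[1]); h=cv2.cvtColor(d["frame"],cv2.COLOR_RGB2HSV)
m=(R<80)&(W[...,2]>150)&(W[...,2]<215)&(h[...,0]>8)&(h[...,0]<32)&(h[...,1]>80)
k=W[m]; ok=np.abs(k[:,2]-np.median(k[:,2]))<8; k=k[ok]
print("flange",len(k),np.round((k.min(0)+k.max(0))/2,1),np.round(np.ptp(k,axis=0),1))
A=np.c_[k[:,:2]-p[:2],np.ones(len(k))]; print("plane",np.linalg.lstsq(A,k[:,2],rcond=None)[0])
R2=np.hypot(W[...,0]-638.5,W[...,1]+194); q=W[(R2<80)&(W[...,2]>113)&(W[...,2]<127)]
print("rim",len(q),np.round((q.min(0)+q.max(0))/2,1),np.round(np.ptp(q,axis=0),1))
im=d["frame"][110:280,230:430]; cv2.imwrite("pics/over.png",cv2.resize(im[...,::-1],None,fx=3.5,fy=3.5,interpolation=cv2.INTER_CUBIC))
E
```

```text
t 15.35 pos [ 632.7 -183.1  198.1] tool shift mm [ 2.  12.3 62.1] untilt rotvec deg [-0.05  0.11 -0.  ] F [-0.4  0.9 -2.8] w 25.0
flange 1492 [ 641.6 -183.3  193.8] [114.  127.1  15.4]
plane [-1.33001270e-02  7.80722964e-03  1.94095671e+02]
rim 397 [ 641.6 -197.6  119.1] [123.4 118.5  12.2]
```

View pics/over.png

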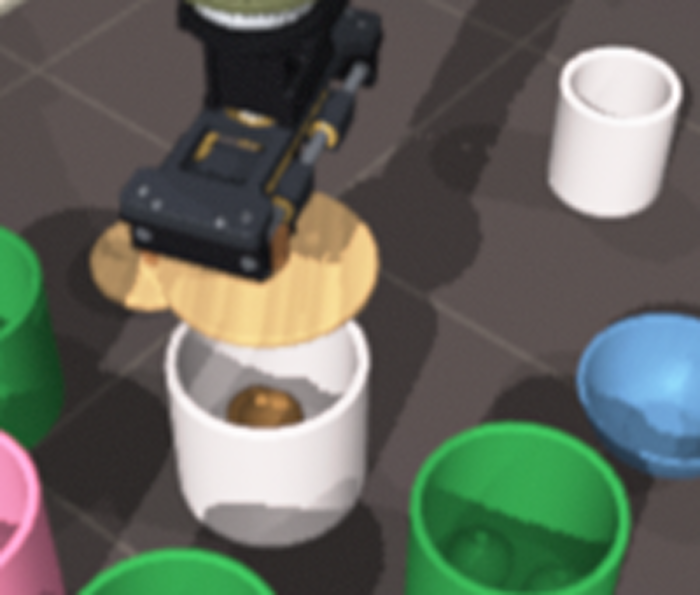

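The lid hangs level over the crock with the onion visible below, lid 12 mm short in tool y; I correct and lower in stages.

Call:
play_rows --plan "1 0.001 0.003 0 0 0 0;1 0.001 0.005 0 0 0 0;1 0 0.003 0.005 0 0 0;1 0 0.001 0.01 0 0 0;1 0 0 0.01 0 0 0;1 0 0 0.01 0 0 0;1 0 0 0.006 0 0 0;1 0 0 0.003 0 0 0;1 0 0 0 0 0 0;1 0 0 0 0 0 0"

```text
t: 16.4
position: [639.3, -192.2, 156.0]
ee_rot: [0.986, 0.167, 0.0, 0.0]
ft_force: [-0.0, 0.3, -2.1]
width: 25.3
finger_force: 30.0
```

```bash
python3 to.py 638.7 -194.3 133
```

```text
t 16.4 pos [ 639.3 -192.2  156. ] tool shift mm [-1.2  1.8 23. ] untilt rotvec deg [ 0.02 -0.03 -0.  ] F [-0.   0.3 -2.1] w 25.3
```

Call:
play_rows --plan "1 -0.001 0.002 0.001 0 0 0;1 0 0 0.002 0 0 0;1 0 0 0.003 0 0 0;1 0 0 0.003 0 0 0;1 0 0 0.003 0 0 0;1 0 0 0.003 0 0 0;1 0 0 0.002 0 0 0;1 0 0 0.002 0 0 0;1 0 0 0.001 0 0 0;1 0 0 0 0 0 0"

```text
t: 17.4
position: [638.7, -194.4, 135.4]
ee_rot: [0.986, 0.167, -0.0, 0.0]
ft_force: [0.1, -0.1, -2.3]
width: 25.1
finger_force: 30.0
```

Call:
play_rows --plan "1 0 0 0.001 0 0 0;1 0 0 0 0 0 0;1 0 0 0.0005 0 0 0;1 0 0 0 0 0 0;1 0 0 0.0005 0 0 0;1 0 0 0 0 0 0;1 0 0 0 0 0 0;1 0 0 0 0 0 0;1 0 0 0 0 0 0;1 0 0 0 0 0 0"

```text
t: 18.4
position: [638.8, -194.4, 133.6]
ee_rot: [0.986, 0.167, 0.0, 0.0]
ft_force: [0.9, -0.4, -1.6]
width: 25.1
finger_force: 30.0
```

Call:
play_rows --plan "1 0 0 0.0005 0 0 0;1 0 0 0 0 0 0;1 0 0 0.0005 0 0 0;1 0 0 0 0 0 0;0.6 0 0 0 0 0 0;0.5 0 0 0 0 0 0;0.4 0 0 0 0 0 0;0.3 0 0 0 0 0 0;0.3 0 0 0 0 0 0;0.3 0 0 0 0 0 0"

```text
t: 19.4
position: [638.8, -194.4, 132.5]
ee_rot: [0.986, 0.167, -0.0, 0.0]
ft_force: [0.2, -0.2, 0.4]
width: 59.4
finger_force: 0.0
```

Call:
play_rows --plan "0.3 0 0 -0.004 0 0 0;0.3 0 0 -0.01 0 0 0;0.3 0 0 -0.02 0 0 0;0.3 0 0 -0.025 0 0 0;0.3 0 0 -0.03 0 0 0;0.3 0 0 -0.03 0 0 0;0.3 0 -0.03 -0.01 0 0 0;0.3 0 -0.03 0 0 0 0;0.3 0 -0.03 0 0 0 0;0.3 0 -0.03 0 0 0 0"

```text
t: 20.4
position: [598.9, -79.9, 262.7]
ee_rot: [0.986, 0.167, 0.001, 0.0]
ft_force: [1.2, 0.1, -0.8]
width: 61.1
finger_force: 0.0
```

Call:
play_rows --plan "0.3 -0.02 -0.03 0 0 0 0;0.3 -0.02 -0.03 0 0 0 0;0.3 -0.02 -0.03 0 0 0 0;0.3 -0.01 -0.02 0 0 0 0;0.3 0 0 0 0 0 0;0.3 0 0 0 0 0 0;0.3 0 0 0 0 0 0;0.3 0 0 0 0 0 0;0.3 0 0 0 0 0 0;0.3 0 0 0 0 0 0"

```text
t: 21.4
position: [497.0, -0.6, 261.4]
ee_rot: [0.986, 0.167, -0.0, -0.0]
ft_force: [-0.5, -0.6, 0.1]
width: 61.0
finger_force: 0.0
```

Run:
```python
from meas import *
s=observe(); print(s["t"],s["position"])
ims=[]
for n in("top","scene"):
    d=get(n); W=pts(d); h=cv2.cvtColor(d["frame"],cv2.COLOR_RGB2HSV)
    R=np.hypot(W[...,0]-638.5,W[...,1]+194)
    m=(R<80)&(W[...,2]>100)&(W[...,2]<140)&(h[...,0]>8)&(h[...,0]<32)&(h[...,1]>60); k=W[m]
    k=k[np.abs(k[:,2]-np.median(k[:,2]))<6]; c=(k.min(0)+k.max(0))/2
    A=np.c_[k[:,:2]-c[:2],np.ones(len(k))]
    print(n,len(k),np.round(c,1),np.round(np.ptp(k,axis=0),1),"plane",np.round(np.linalg.lstsq(A,k[:,2],rcond=None)[0],4))
    v,u=np.nonzero(m); a,b=int(v.mean()),int(u.mean()); ims.append(cv2.resize(d["frame"][max(a-60,0):a+60,b-60:b+60],(395,395),interpolation=cv2.INTER_CUBIC))
cv2.imwrite("pics/end.png",np.hstack(ims)[...,::-1])
```

```text
21.4 [497.04053199  -0.56421557 261.35554975]
top 2988 [ 637.6 -193.9  128.4] [126.6 125.9  10.9] plane [-1.000000e-04 -8.000000e-04  1.282942e+02]
scene 1999 [ 640.  -194.8  129.6] [127.8 127.9  11.7] plane [-3.40000e-03  4.70000e-03  1.29517e+02]
```

View pics/end.png

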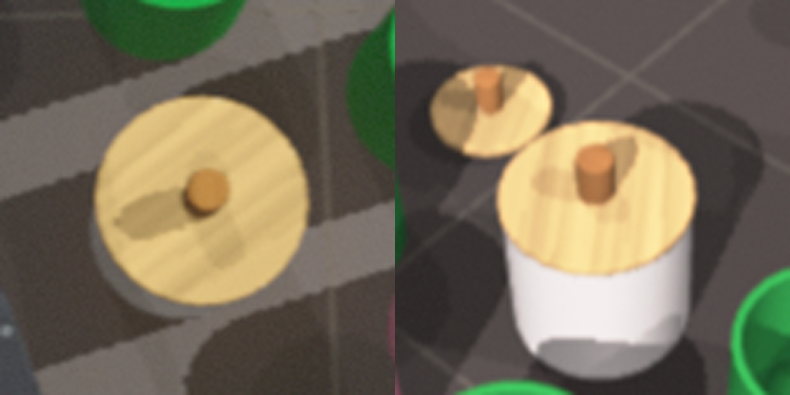

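The view shows the lid level on the crock in both cameras, with the flange top at 128 mm as it must be when home and tilt under 0.3°. The small lid has not moved.

```bash
python3 -c "
from plant import close_job
print(close_job())"
```

```text
the job is handed in; nothing more can be done
None
```

The loose onion is in the wide white crock with the other three, the larger lid is seated level and home on it, the small lid was left where it lay, and I handed the job in at about 21 s of the 59 s allowed; no verdict was returned.

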